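# Unlock an air-filter cartridge and show its base code to the reader

### The job

The blue-headed air-filter cartridge in the filter station has to be logged by the code on its underside. Turn it anticlockwise (seen from above) to the end of its bayonet travel, about 65 degrees, so that its lugs stand under the notches, draw it straight up out of the station, then tip it so that its base faces the desktop code reader's window squarely, centred and about 8 cm in front of it, without touching the reader. The job finishes with you still holding the cartridge there, quite still; leave the grey-headed cartridge locked in its place and everything else where it is.

Things in the scene. Friction and masses are not known exactly. Their poses are not given: they have to be found in the camera images.
- station: Fixed filter station: aluminium block, blue end plates, dark base plate 118 (x) x 248 (y) mm, block top 61.5 mm high, round gauge on its front (-x) face, two blue couplings on its +y end out to y = 132 mm. Origin at the centre of its underside, x away from the front, z up. One bayonet receptacle at y = +50 and one at y = -50 mm (x = 0) hold the two cartridges, either way round.
- socket_left (a point): Centre of the receptacle at the station's y = +50 mm, in the plane of its steel ring's top, 70 mm above the table; axes as the station's. The ring (bore 43 mm, outside 68 mm) holds the lugs down but for two notches at the station's +x and -x (green dot at the -x notch, red dot where the wing's -x end points when locked). The bore's floor is 58 mm below this point.
- socket_right (a point): The same point of the like receptacle at the station's y = -50 mm. In both, the lugs pass the notches while the cartridge's yaw is from 9 degrees short of the station's yaw up to the stop, 3.5 degrees beyond it.
- filter_blue: Blue-headed cartridge, loose, 100 mm tall, 0.06 to 0.13 kg. Origin at the centre of its flat base, where the code is; z runs from base to head. White body 40 mm across, 0 to 60 mm; lugs along its +x and -x, 25 mm off the axis, 42 to 48 mm up; head 44 mm across, 60 to 72 mm. At the start it is seated, base 12 mm above the table, locked at a yaw 57 to 74 degrees clockwise (minus) of the station's.
- blue_wing (a point): Point to grip, on the cartridge's axis 90 mm above its base; axes as the cartridge's. The upright wing is 38 mm long along x, 10 mm thick along y (grip across this) and stands from 72 to 100 mm above the base. The cartridge turns freely between its stops (about -75 and +3.5 degrees of the station's yaw), rests by its weight and has about 1.5 mm of play all round.
- blue_centre (a point): Centre of the blue-headed cartridge, on its axis 50 mm above its base; axes as the cartridge's.
- filter_grey: The same cartridge with a grey head in the other receptacle, loose and locked likewise. Leave it there. Origin at the centre of its base.
- reader: Fixed desktop code reader, black foot 100 x 100 mm, grey head 92 x 88 mm tilted at 45 degrees, 115 mm high in all. Origin on the table below the window's centre; it looks to its own -x and upward.
- reader_window (a point): Centre of the reader's square dark window (54 mm), 78 mm above the table. z points straight out of the window along the line of sight, 45 degrees upward; y is level, along the window's width. The code is read when the cartridge's own z is along this z and its base lies on this z axis.
- mouse: Loose black computer mouse, 118 x 60 x 36 mm, left of the station; origin under its centre. Leave it.
- note_pad: Loose yellow note pad, 76 x 76 x 16 mm, on the right of the table; origin under its centre. Leave it.
There are look-alikes about, which are no part of the job. Leave any turquoise look-alike of the filter_blue alone.

How it is judged:
By the outcome, as a careful person would: the job done as asked, in the order asked, and still so for the second after the job is handed in, while the arm keeps its last pose, push and grip.
It also fails if it takes over 53 s, if anything falls off the work surface, if the arm or the gripper's body presses on something with over 40 N, if the wrist force passes 120 N, or if a joint passes its speed limit or range.

### The arm

A 6-joint arm with a two-finger parallel gripper is mounted at the origin on a cart in front of the work surface, level with it; the furniture and walls round the work are solid. World frame = base frame: x ahead of the robot, y to its left, z up, the work surface at z = 0. Lengths are in m, angles in degrees, forces in N, time in s.
With the tool pointing down it reaches from about 0.35 to 0.875 m from the base axis. Payload 4.2 kg.
Tool frame: the origin (TCP) lies midway between the tips of the shut fingers; the grasp point (between the pads) lies 19 mm behind it; z points along the fingers, y is the line along which they close (so a half turn about z gives the same grasp; the last joint's range is limited). The gripper opens to 87 mm and grips with 3 to 60 N. Pads are 19 mm wide; open, the fingers measure 117 mm over their backs; the gripper's body (75 mm by 190 mm) begins 51 mm behind the grasp point.
Start: joints at [90.39, 22.042, 0.453, 0, -68.411, -14.817], TCP at [0.156, 0.605, 0.223] pointing down, gripper open.
Joint ranges: [-179.83, 179.83], [-69.29, 118.12], [-61.27, 80.66], [-181.25, 117.63], [-171.15, -9.14], [-177.46, 177.46]. Speed limits (degrees/s): [159.86, 159.86, 180, 180, 180, 180].

### API

Orientations are given as a 3x3 rotation matrix whose columns are the frame's x, y, z axes.
In Python, from station import r, cams gives the robot as it stands.
- The arm moves only by the tool play_rows, never from a script. Its argument "commands" is text: rows parted by semicolons, each of 6 numbers parted by spaces: the shift along the world's x, y, z normalised to -1 to 1, where 1 is 30 mm, then the turn, a rotation vector about the world's x, y, z normalised to -1 to 1, where 1 is 0.15 rad. A call has 1 to 20 rows; each row shifts and turns the commanded pose from where the row before left it; what a row does not reach is not made up. A row lasts 1/10 s, in which the tool goes at most 50 mm and 8.59 degrees, less where a joint would pass 70% of its speed; a pose out of reach is approached as far as the arm can. A call with a number of a shift or a turn outside -1 to 1 is refused whole. A call with a gripper value outside its range is refused whole. "grip" is the finger opening in mm, from 0 to 87, set as the call begins (left out, the last holds). The fingers move at their own pace and stop on an object; the grip force is fixed at half the most. Time passes only in rows, so rows that do not move let the fingers close. It gives the time, the measured TCP pose, the force, the opening and the grip force at its end, in the units of the state.
- r.sense(): the state, without advancing time (a new reading comes with each control period).
- cams.capture(name): name is "side" or "top"; returns (picture, depth): 384x512x3 uint8, blue, green, red; 384x512 float32, m along the optical axis (not along the pixel's ray), 0 where there is no reading.
- cams.camera_info(name): a dict with "mtx" (3x3 intrinsics, pixels), "R" (3x3) and "t" (3): a world point X has camera coordinates R X + t. Camera axes: x right, y down, z forward; pixel columns grow to the right and rows downward; lengths in m; the calibration is good to about 2 mm. A picture is of the moment at which its call begins. camera_info takes no time and is no camera call.
- r.finish_job(): hands the job in; it is judged then, once.
The state is a dict: "time_s": time; "joints": joint angles; "joint_velocities": joint speeds; "effort": joint torques, N m; "tcp_pos": TCP position; "ee_rot": TCP orientation; "wrist_force": force on the tool from outside, world axes, zero at the start; "moment": the same for the moment, N m; "gripper_width": opening from 0.0 (shut) to 1.0 (fully open); "gripper_force": force on a finger pad.
Only numpy, scipy, OpenCV 4.12 (cv2) and the standard library are available. Lean on these libraries where they do the work, as an engineer would, in place of code of your own. Each camera call takes 0.05 s, during which the arm holds its last target. There are 200 camera calls.

## Working session

There is one attempt and no reset: what is moved stays moved. The work goes in short steps, Python scripts to look and compute and a tool call to move; the robot and the scene stay as the last step left them, time stands still between calls to the robot, and variables do not carry over. Pictures are saved under pics/ and viewed, at most 10 in all, crops included, and the job is handed in when it is done.

Besides the shell and the picture viewer there is one more tool, called after "Call:" as a command line: name --argument value ..., lists and objects as JSON in quotes. play_rows: Moves the arm, as the interface text tells. Scaled input: -1 to 1 covers 30 mm each way for a shift and 0.15 rad each way for a turn. Its arguments: {"type":"object","properties":{"commands":{"type":"string"},"grip":{"type":"number"}},"required":["commands"]}

```bash
ls; mkdir -p pics
python3 - <<'E'
from station import r,cams
import cv2,numpy as np
for n in("side","top"):
    p,d=cams.capture(n); cv2.imwrite(f"pics/{n}0.png",p); np.save(f"pics/{n}0.npy",d)
    i=cams.camera_info(n); print(n,i["mtx"].round(1).tolist(),(-i["R"].T@i["t"]).round(3),i["R"].round(3).tolist())
print(r.sense())
E
```

```text
pics
side [[425.7, 0.0, 254.7], [0.0, 425.7, 197.7], [0.0, 0.0, 1.0]] [ 0.127 -0.956  0.474] [[0.879, -0.477, -0.013], [-0.2, -0.344, -0.917], [0.433, 0.809, -0.398]]
top [[460.9, 0.0, 262.1], [0.0, 460.9, 185.2], [0.0, 0.0, 1.0]] [ 0.4   -0.178  1.129] [[0.02, -1.0, -0.009], [-0.987, -0.018, -0.162], [0.162, 0.012, -0.987]]
{'time_s': 0.1, 'joints': array([ 9.03903644e+01,  2.20882946e+01,  3.89110580e-01, -2.50272155e-02,
       -6.84119422e+01, -1.48153729e+01]), 'joint_velocities': array([-0.12633825, -0.129179  ,  0.06852385,  0.12253876, -0.00122031,
        0.07598699]), 'effort': array([-2.40111185e-04, -3.91689706e+01,  1.87936664e+01,  4.23195317e+00,
        1.34642230e-02, -7.80169307e-05]), 'tcp_pos': array([0.15555866, 0.60478618, 0.22155958]), 'ee_rot': array([[ 9.68434394e-01, -2.49268269e-01, -3.92943340e-04],
       [-2.49268557e-01, -9.68432452e-01, -1.94220822e-03],
       [ 1.03591799e-04,  1.97884966e-03, -9.99998037e-01]]), 'wrist_force': array([ 0.6309128 , -0.71036722,  0.85419157]), 'moment': array([-0.00654104, -0.0161266 ,  0.0277132 ]), 'gripper_force': 0.0, 'gripper_width': 1.001181555683512}
```

View pics/top0.png

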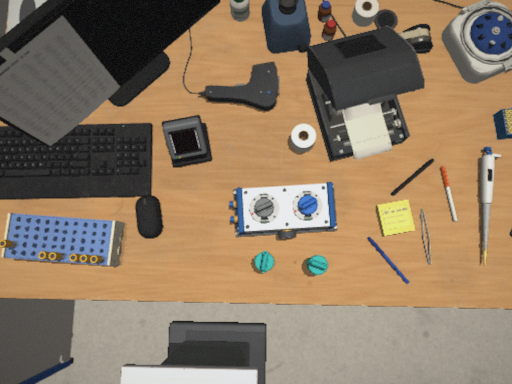

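View pics/side0.png

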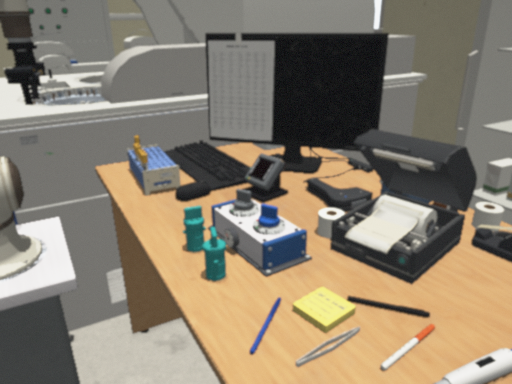

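The top view shows the station at (285,210), with the blue head at (307,205) in the right socket and the grey head at (264,208). The reader is at (187,140), the mouse at (149,216) and the note pad at (395,217). There are three candidates: (307,205) is blue and seated in the station, while (263,261) and (317,265) are turquoise and standing on the table. The blue one fits the description. I'll confirm it in an enlarged crop and measure.

```bash
cat > h.py <<'E'
import numpy as np,cv2
from station import r,cams
def ray(n,uv,z):
    i=cams.camera_info(n);R,t,K=map(np.array,(i["R"],i["t"],i["mtx"]));c=-R.T@t
    uv=np.atleast_2d(np.array(uv,float));d=np.c_[uv,np.ones(len(uv))]@np.linalg.inv(K).T@R
    return c+d*((z-c[2])/d[:,2])[:,None]
def cloud(n,D):
    i=cams.camera_info(n);R,t,K=map(np.array,(i["R"],i["t"],i["mtx"]))
    v,u=np.mgrid[:384,:512];P=np.stack([u,v,np.ones_like(u)],-1)@np.linalg.inv(K).T*D[...,None]
    return (P-t)@R
def proj(n,X):
    i=cams.camera_info(n);p=(np.array(i["R"])@np.array(X).T).T+i["t"];p=p@np.array(i["mtx"]).T;return p[:,:2]/p[:,2:]
E
python3 - <<'E'
from h import *
p=cv2.imread("pics/top0.png");D=np.load("pics/top0.npy");hsv=cv2.cvtColor(p,cv2.COLOR_BGR2HSV)
a=cv2.resize(p[175:245,222:347],None,fx=6,fy=6,interpolation=cv2.INTER_CUBIC)
q=cv2.imread("pics/side0.png")
b=cv2.resize(p[110:170,157:217],(375,360//2+0),interpolation=cv2.INTER_CUBIC) if 0 else cv2.resize(p[112:168,155:217],None,fx=3,fy=3)
c=cv2.resize(q[145:205,235:300],None,fx=3,fy=3)
im=np.zeros((600,750,3),np.uint8);im[:420]=a;im[425:425+168,:186]=b;im[420:600,200:395]=c
cv2.imwrite("pics/crop1.png",im)
P=cloud("top",D)
# white top
m=cv2.inRange(hsv,(0,0,170),(179,50,255));w=np.zeros_like(m);w[175:245,228:345]=m[175:245,228:345]
w=cv2.morphologyEx(w,cv2.MORPH_CLOSE,np.ones((3,3)))
cn=max(cv2.findContours(w,0,2)[0],key=cv2.contourArea);R=cv2.minAreaRect(cn)
box=cv2.boxPoints(R);X=ray("top",box,.0615);print("white",X.round(4).tolist(),X.mean(0).round(4),[np.linalg.norm(X[k]-X[k-1]).round(4) for k in range(4)])
# blue head
m=cv2.inRange(hsv,(100,120,60),(125,255,255));w=np.zeros_like(m);w[185:225,288:328]=m[185:225,288:328]
cn=max(cv2.findContours(w,0,2)[0],key=cv2.contourArea);(u,v),rr=cv2.minEnclosingCircle(cn);print("blue",u,v,rr,ray("top",(u,v),.084))
# blue end plates in station
w=np.zeros_like(m);w[175:245,228:345]=m[175:245,228:345]
k,l,s,ce=cv2.connectedComponentsWithStats(w)
for j in range(1,k):
  if s[j,4]>8: print(s[j],ce[j].round(1))
# depth maps
print((P[190:222:2,292:326:3,2]*1000).round().astype(int))
Q=P[112:168,155:217];print((Q[::3,::4,2]*1000).round().astype(int))
E
```

```text
white [[0.5675, -0.1159, 0.0615], [0.584, -0.3168, 0.0615], [0.4831, -0.3228, 0.0615], [0.4669, -0.1249, 0.0615]] [ 0.5254 -0.2201  0.0615] [np.float64(0.101), np.float64(0.2016), np.float64(0.101), np.float64(0.1986)]
blue 307.5 205.0 10.111974716186523 [[ 0.52726011 -0.26974015  0.084     ]]
[327 182   9  45 219] [330.9 204.1]
[236 188   8  45 221] [239.7 210.1]
[298 195  19  21 279] [307.3 204.5]
[230 202   3   5  14] [230.9 204.1]
[231 217   2   5  10] [231.5 219. ]
[[  63 1129   61   61   63   65   62   61   67   64   64   59]
 [  60   63   62   64   72   71   72   69   63   60   65   61]
 [  60   62   72   66   69   59   68   70   71   60   62   61]
 [  62   61   71   74   81   86   82   76   71   59   61   63]
 [  61   70   68   70   84   83   84   86   74   72   59   62]
 [  63   69   72   85   86   83  109  111  112   71   62   63]
 [  61   73   72   83   85  115  115  111   86   73   63   62]
 [  67   65   71   83  111  113  112   89   86   67   71   60]
 [  60   73   68  107  111  115   86   83   82   71   68   64]
 [  63   70   71   98  113   89   83   86   87   70   73  
[... 957 characters left out ...]
  87  83  81  78  14   3  -3]
 [  2  -4   2  92  91  88  86  84  85  83  81  80  74  14   1   0]
 [  2   1  -2  83  84  82  83  83  80  80  80  72  68  13  -3   3]
 [ -4  -1   3   2  74  76  75  75  72  70  74  68  63  38   0  -2]
 [ -4   0   2   0  72  71  72  69  68  61  62  63  58  42   0   2]
 [  0  -1  -2   1  64  66  63  60  60  61  58  60  52  13  -3   2]
 [ -1   5  -1   1  58  60  57  54  50  55  53  45  47  16  10   4]
 [  2   0   2   4  46  55  54  47  43  15  15  14  11  10   8   2]
 [ -1   3   0   0  -2  15  12  11  11  12  12  10  12  10  14  -1]
 [ -3  -3   3   1  -4  14  11  15  10  11  11   1  -1   1   4  -3]
 [  2  -2   3   0   0  14  11  -1   0  -1   2   2  -1   0  -1   3]]
```

View pics/crop1.png

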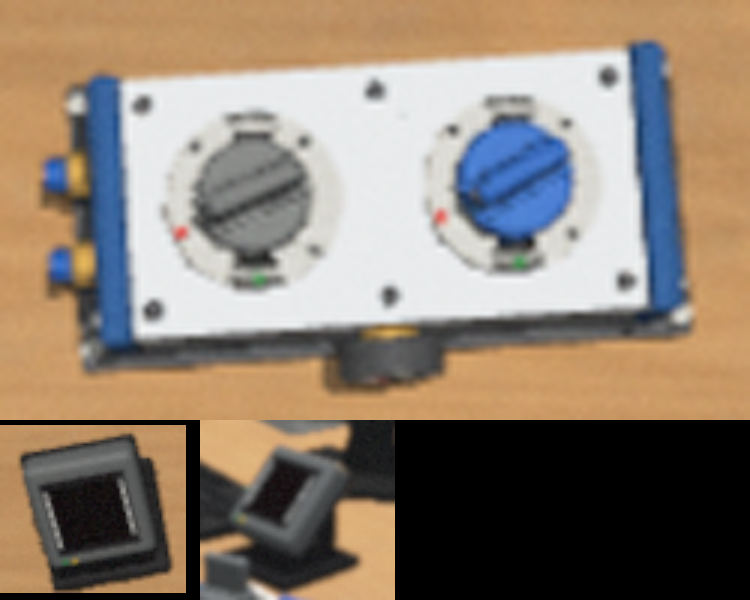

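The crop confirms it: blue head at crop (513,180), wing running to the upper right with its end towards the red dot (440,215), green dot at (520,262). The reader's dark window is at crop (90,510). Next I'll measure wing yaw, socket centre and window pose.

Run:
```python
from h import *
p=cv2.imread("pics/top0.png");D=np.load("pics/top0.npy");hsv=cv2.cvtColor(p,cv2.COLOR_BGR2HSV);P=cloud("top",D)
Q=P[185:225,288:328].reshape(-1,3);Q=Q[(Q[:,2]>.102)&(Q[:,2]<.12)];c=Q.mean(0);v=np.linalg.svd((Q-c)[:,:2])[2][0];e=(Q-c)[:,:2]@v
print("wing",len(Q),c.round(4),"yaw",np.degrees(np.arctan2(v[1],v[0])).round(1),np.ptp(e).round(3), ((e.max()+e.min())/2).round(4))
# ring: points z 66..76
Q=P[180:230,280:335].reshape(-1,3);Q=Q[(Q[:,2]>.067)&(Q[:,2]<.076)];Q=Q[np.hypot(Q[:,0]-.5285,Q[:,1]+.27)<.037]
print("ring",Q[:,:2].min(0),Q[:,:2].max(0),(Q[:,:2].min(0)+Q[:,:2].max(0))/2)
# reader window
m=cv2.inRange(hsv,(0,0,0),(179,255,45));w=np.zeros_like(m);w[125:160,165:207]=m[125:160,165:207]
k,l,s,ce=cv2.connectedComponentsWithStats(w)
for j in range(1,k):
  if s[j,4]>40: print(s[j],ce[j].round(1))
j=l[142,185];w=(l==j).astype(np.uint8)
A=P[126:154,166:202].reshape(-1,3);A=A[(A[:,2]>.045)&(A[:,2]<.10)]
for _ in range(3):
  c=A.mean(0);n=np.linalg.svd(A-c)[2][2];n*=np.sign(n[2]);A=A[abs((A-c)@n)<.004]
print("plane",len(A),c.round(4),n.round(3),"elev",np.degrees(np.arcsin(n[2])).round(1),"yaw of x",np.degrees(np.arctan2(-n[1],-n[0])).round(1))
cn=max(cv2.findContours(w,0,2)[0],key=cv2.contourArea);b=cv2.boxPoints(cv2.minAreaRect(cn));print(b.round(1).tolist(),ray("top",b.mean(0),.078))
# window corners onto fitted plane
i=cams.camera_info("top");R,t,K=map(np.array,(i["R"],i["t"],i["mtx"]));o=-R.T@t
h=cv2.approxPolyDP(cv2.convexHull(cn),3,True)[:,0]
for q in (b,h):
  d=np.c_[q,np.ones(len(q))]@np.linalg.inv(K).T@R;X=o+d*(((c-o)@n)/(d@n))[:,None];print(X.round(4).tolist(),X.mean(0))
# back plane: foot
F=P[105:175,150:225].reshape(-1,3);F=F[(F[:,2]>.008)&(F[:,2]<.02)]
```

```text
wing 80 [ 0.5275 -0.2698  0.1113] yaw 121.4 0.037 -0.0003
ring [ 0.49460784 -0.30474007] [ 0.56168685 -0.23531874] [ 0.52814734 -0.2700294 ]
[202 125   5  21  58] [204.5 132.8]
[169 128  32  27 546] [184.5 140.9]
[175 153  32   7 100] [194.2 157.1]
plane 773 [0.6724 0.0173 0.079 ] [-0.686 -0.141  0.713] elev 45.5 yaw of x 11.6
[[168.8000030517578, 132.0], [195.5, 126.69999694824219], [200.1999969482422, 150.0], [173.5, 155.3000030517578]] [[0.67388704 0.019234   0.078     ]]
[[0.6884, 0.0521, 0.1013], [0.702, -0.0092, 0.1022], [0.6577, -0.0156, 0.0583], [0.6437, 0.0478, 0.0574]] [0.67294656 0.0187699  0.07982182]
[[0.6995, -0.0078, 0.1001], [0.6576, -0.0152, 0.0583], [0.6465, 0.0439, 0.0593], [0.6885, 0.0517, 0.1013]] [0.67301934 0.01816056 0.07977116]
```

Call:
play_rows --commands "0.31 -0.73 0 0 0 -0.13;0.31 -0.73 0 0 0 -0.13;0.31 -0.73 0 0 0 -0.13;0.31 -0.73 0 0 0 -0.13;0.31 -0.73 0 0 0 -0.13;0.31 -0.73 0 0 0 -0.13;0.31 -0.73 0 0 0 -0.13;0.31 -0.73 0 0 0 -0.13;0.31 -0.73 0 0 0 -0.13;0.31 -0.73 0 0 0 -0.13;0.31 -0.73 0 0 0 -0.13;0.31 -0.73 0 0 0 -0.13;0.31 -0.73 0 0 0 -0.13;0.31 -0.73 0 0 0 -0.13;0.31 -0.73 0 0 0 -0.13;0.31 -0.73 0 0 0 -0.13;0.31 -0.73 0 0 0 -0.13;0.31 -0.73 0 0 0 -0.13;0.31 -0.73 0 0 0 -0.13;0.31 -0.73 0 0 0 -0.13" --grip 40

```text
time_s: 2.1
tcp_pos: [0.3417, 0.1661, 0.2224]
ee_rot: [[0.801, -0.599, -0.0], [-0.599, -0.801, -0.0], [-0.0, 0.0, -1.0]]
wrist_force: [0.3, 0.4, -0.7]
gripper_width: 0.463
gripper_force: 0.0
```

Call:
play_rows --commands "0.31 -0.73 0 0 0 -0.13;0.31 -0.73 0 0 0 -0.13;0.31 -0.73 0 0 0 -0.13;0.31 -0.73 0 0 0 -0.13;0.31 -0.73 0 0 0 -0.13;0.31 -0.73 0 0 0 -0.13;0.31 -0.73 0 0 0 -0.13;0.31 -0.73 0 0 0 -0.13;0.31 -0.73 0 0 0 -0.13;0.31 -0.73 0 0 0 -0.13;0.31 -0.73 0 0 0 -0.13;0.31 -0.73 0 0 0 -0.13;0.31 -0.73 0 0 0 -0.13;0.31 -0.73 0 0 0 -0.13;0.31 -0.73 0 0 0 -0.13;0.31 -0.73 0 0 0 -0.13;0.31 -0.73 0 0 0 -0.13;0.31 -0.73 0 0 0 -0.13;0.31 -0.73 0 0 0 -0.13;0 0 0 0 0 0"

```text
time_s: 4.1
tcp_pos: [0.5188, -0.2507, 0.2214]
ee_rot: [[0.528, -0.85, -0.001], [-0.85, -0.528, -0.0], [-0.001, 0.001, -1.0]]
wrist_force: [-0.7, -0.7, 0.1]
gripper_width: 0.46
gripper_force: 0.0
```

Call:
play_rows --commands "0.29 -0.64 -0.6 0 0 -0.05;0 0 -0.9 0 0 0;0 0 -0.7 0 0 0;0 0 -0.2 0 0 0;0 0 0 0 0 0;0 0 0 0 0 0"

```text
time_s: 4.7
tcp_pos: [0.5277, -0.268, 0.1517]
ee_rot: [[0.524, -0.852, 0.002], [-0.852, -0.524, -0.001], [0.002, -0.001, -1.0]]
wrist_force: [-0.7, -0.5, 0.2]
gripper_width: 0.458
gripper_force: 0.0
```

Run:
```python
from h import *
s=r.sense();print(s["tcp_pos"],s["joints"].round(1))
a,_=cams.capture("top");b,_=cams.capture("side")
t=s["tcp_pos"];uv=proj("side",[t,[.5275,-.2698,.112]]);print(uv)
u,v=uv[1].astype(int);cu,cv=proj("top",[[.5275,-.2698,.112]])[0].astype(int)
im=np.hstack([cv2.resize(x,(390,390),interpolation=cv2.INTER_CUBIC) for x in (a[cv-35:cv+35,cu-35:cu+35],b[v-35:v+35,u-35:u+35])])
cv2.imwrite("pics/hover.png",im)
```

```text
[ 0.52772415 -0.26795956  0.15172189] [-11.2  22.1 -10.2   0.  -57.5  42.8]
[[268.418879   187.13610859]
 [268.77370837 205.42914904]]
```

View pics/hover.png

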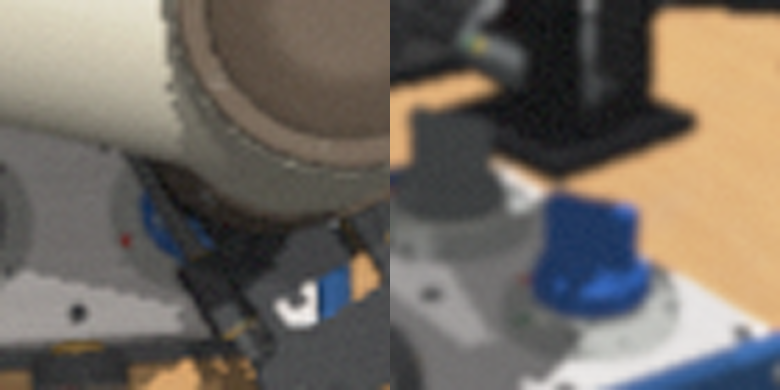

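The hover view shows the finger pair at crop x≈590, directly above the wing at x≈592. I'll descend and grip.

Call:
play_rows --commands "0 -0.06 -0.5 0 0 0;0 0 -0.5 0 0 0;0 0 -0.5 0 0 0;0 0 -0.4 0 0 0;0 0 -0.2 0 0 0;0 0 0 0 0 0;0 0 0 0 0 0"

```text
time_s: 5.5
tcp_pos: [0.5276, -0.27, 0.0882]
ee_rot: [[0.524, -0.852, 0.001], [-0.852, -0.524, -0.001], [0.001, -0.001, -1.0]]
wrist_force: [-0.1, 0.6, -0.3]
gripper_width: 0.459
gripper_force: 0.0
```

Call:
play_rows --commands "0 0 0 0 0 0;0 0 0 0 0 0;0 0 0 0 0 0;0 0 0 0 0 0;0 0 0 0 0 0;0 0 0 0 0 0;0 0 0 0 0 0;0 0 0 0 0 0" --grip 0

```text
time_s: 6.3
tcp_pos: [0.5274, -0.2697, 0.0875]
ee_rot: [[0.524, -0.852, 0.0], [-0.852, -0.524, -0.0], [0.0, -0.0, -1.0]]
wrist_force: [0.4, 1.6, -0.8]
gripper_width: 0.111
gripper_force: 29.9
```

Call:
play_rows --commands "0 0 0 0 0 0.3;0 0 0 0 0 0.5;0 0 0 0 0 0.5;0 0 0 0 0 0.5;0 0 0 0 0 0.5;0 0 0 0 0 0.5;0 0 0 0 0 0.5;0 0 0 0 0 0.5;0 0 0 0 0 0.5;0 0 0 0 0 0.5;0 0 0 0 0 0.5;0 0 0 0 0 0.5;0 0 0 0 0 0.5;0 0 0 0 0 0.5;0 0 0 0 0 0.5;0 0 0 0 0 0.1;0 0 0 0 0 0;0 0 0 0 0 0"

```text
time_s: 8.1
tcp_pos: [0.5275, -0.2694, 0.0875]
ee_rot: [[0.996, 0.089, 0.001], [0.089, -0.996, 0.0], [0.001, -0.0, -1.0]]
wrist_force: [2.7, 4.3, -1.0]
gripper_width: 0.113
gripper_force: 29.9
```

Run:
```python
from h import *
s=r.sense();R=s["ee_rot"];print(s["tcp_pos"],s["joints"].round(1),s["wrist_force"].round(1),s["moment"].round(2),np.degrees(np.arctan2(R[1,0],R[0,0])))
```

```text
[ 0.52748176 -0.26940212  0.08748837] [-11.4  26.2 -14.3  -0.  -49.5 106.6] [ 2.7  4.3 -1. ] [ 1.25 -0.78 -0.02] 5.102952017857167
```

Call:
play_rows --commands "0.02 0.04 0 0 0 0.1;0 0 0.1 0 0 0;0 0 0.1 0 0 0;0 0 0.1 0 0 0;0 0 0.1 0 0 0;0 0 0 0 0 0"

```text
time_s: 8.7
tcp_pos: [0.5275, -0.2689, 0.1002]
ee_rot: [[0.994, 0.105, -0.0], [0.105, -0.994, -0.0], [-0.0, 0.0, -1.0]]
wrist_force: [0.2, -0.2, 0.1]
gripper_width: 0.108
gripper_force: 29.9
```

Call:
play_rows --commands "0 0 0.3 0 0 0;0 0 0.4 0 0 0;0 0 0.5 0 0 0;0 0 0.5 0 0 0;0 0 0.6 0 0 0;0 0 0.6 0 0 0;0 0 0.6 0 0 0;0 0 0.6 0 0 0;0 0 0.6 0 0 0;0 0 0.4 0 0 0;0 0 0.2 0 0 0;0 0 0 0 0 0"

```text
time_s: 9.9
tcp_pos: [0.5277, -0.2687, 0.2595]
ee_rot: [[0.994, 0.105, 0.001], [0.105, -0.994, -0.0], [0.001, 0.0, -1.0]]
wrist_force: [-0.8, 0.2, -1.1]
gripper_width: 0.112
gripper_force: 30.0
```

Call:
play_rows --commands "0 0.3 0 0 0 0;-0.05 0.5 0 0 0 0;-0.05 0.5 0 0 0 0;-0.05 0.5 0 0 0 0;-0.05 0.5 0 0 0 0;-0.05 0.5 0 0 0 0;-0.05 0.5 0 0 0 0;-0.05 0.5 0 0 0 0;-0.05 0.5 0 0 0 0;-0.05 0.5 0 0 0 0;-0.05 0.5 0 0 0 0;-0.05 0.5 0 0 0 0;-0.05 0.5 0 0 0 0;-0.05 0.5 0 0 0 0;-0.05 0.5 0 0 0 0;-0.05 0.5 0 0 0 0;-0.05 0.5 0 0 0 0;-0.05 0.5 0 0 0 0;0 0.2 0 0 0 0;0 0 0 0 0 0"

```text
time_s: 11.9
tcp_pos: [0.5021, 0.0022, 0.2586]
ee_rot: [[0.994, 0.106, 0.0], [0.106, -0.994, -0.0], [0.0, 0.0, -1.0]]
wrist_force: [-0.2, -1.1, -0.4]
gripper_width: 0.11
gripper_force: 30.0
```

Run:
```python
from h import *
s=r.sense();R=s["ee_rot"];print(s["tcp_pos"],s["joints"].round(1),s["wrist_force"].round(1),s["gripper_width"]*87)
b,_=cams.capture("side");cv2.imwrite("pics/lift.png",b[60:280,150:400].repeat(2,0).repeat(2,1))
```

```text
[0.5021454  0.00223044 0.25859507] [ 18.8   8.5 -13.    0.  -68.5  77.3] [-0.2 -1.1 -0.4] 9.601067331718381
```

View pics/lift.png

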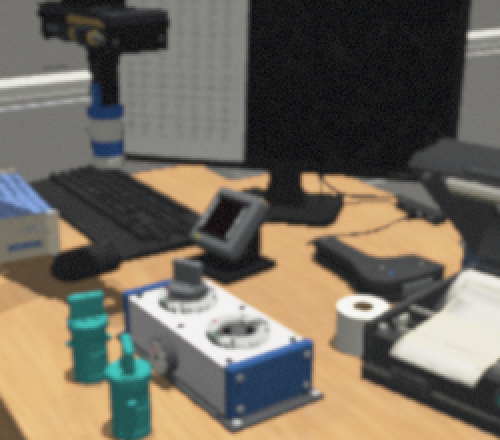

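The cartridge is out of the station, held upright at crop (105,135). The grey one is still seated. Now I'll tip it towards the reader.

Call:
play_rows --commands "0 0 0 0.05 -0.2 0;0 0 0 0.08 -0.36 0;0 0 0 0.08 -0.36 0;0 0 0 0.08 -0.36 0;0 0 0 0.08 -0.36 0;0 0 0 0.08 -0.36 0;0 0 0 0.08 -0.36 0;0 0 0 0.08 -0.36 0;0 0 0 0.08 -0.36 0;0 0 0 0.08 -0.36 0;0 0 0 0.08 -0.36 0;0 0 0 0.08 -0.36 0;0 0 0 0.08 -0.36 0;0 0 0 0.08 -0.36 0;0 0 0 0.05 -0.25 0;0 0 0 0 0 0;0 0 0 0 0 0"

```text
time_s: 13.65
tcp_pos: [0.5026, -0.0103, 0.2756]
ee_rot: [[0.727, 0.151, 0.67], [0.046, -0.984, 0.171], [0.685, -0.094, -0.722]]
wrist_force: [-0.2, -0.1, -0.9]
gripper_width: 0.115
gripper_force: 30.0
```

```bash
cat > t.py <<'E'
from h import *
from scipy.spatial.transform import Rotation as Ro
s=r.sense();R=s["ee_rot"];y=np.radians(12);n=np.array([-np.cos(y),-np.sin(y),1])/2**.5
W=np.array([.6735,.0188,.078]);T=W+n*.1555
w=np.cross(R[:,2],-n);a=np.arcsin(np.linalg.norm(w))
print(s["time_s"],s["tcp_pos"].round(4),"target",T.round(4),"rows",((T-s["tcp_pos"])/.03).round(2),"turn",(w/np.linalg.norm(w)*a/.15).round(2),np.degrees(a).round(2),s["joints"].round(1),s["gripper_width"]*87)
E
python3 t.py
```

```text
13.65 [ 0.5026 -0.0103  0.2756] target [ 0.5659 -0.0041  0.188 ] rows [ 2.11  0.21 -2.92] turn [-0.1  -0.17 -0.13] 2.06 [ 18.2 -10.3 -47.7  17.1  -9.2  62.5] 9.970720279889301
```

Call:
play_rows --commands "0.2 0.02 -0.2 0 0 0;0.3 0.03 -0.4 0 0 0;0.3 0.03 -0.4 0 0 0;0.3 0.03 -0.4 0 0 0;0.3 0.03 -0.4 0 0 0;0.3 0.03 -0.4 0 0 0;0.2 0.02 -0.3 0 0 0;0 0 0 0 0 0;0 0 0 0 0 0"

```text
time_s: 14.55
tcp_pos: [0.5618, -0.0157, 0.2079]
ee_rot: [[0.738, 0.167, 0.654], [0.05, -0.98, 0.193], [0.673, -0.11, -0.731]]
wrist_force: [0.0, 0.3, -1.3]
gripper_width: 0.109
gripper_force: 30.0
```

```bash
python3 t.py
```

```text
14.55 [ 0.5618 -0.0157  0.2079] target [ 0.5659 -0.0041  0.188 ] rows [ 0.14  0.39 -0.67] turn [-0.19 -0.29 -0.25] 3.69 [ 13.    2.9 -35.2 -14.9  -9.2  97.9] 9.465706463704842
```

```bash
cat > ik.py <<'E'
from h import *
from scipy.optimize import least_squares as ls
from scipy.spatial.transform import Rotation as Ro
rd=np.radians
def fk(q,g):
    x0,z0,l1,l2,l3,L,off=g; j1,j2,j3,j4,j5=rd(np.array(q[:5],float)); p=j2-j3
    f=np.array([np.cos(p),0,-np.sin(p)]);u=np.array([np.sin(p),0,np.cos(p)]);yy=np.array([0,1.,0])
    P=np.array([x0+l1*np.sin(j2),off,z0+l1*np.cos(j2)])+l2*f+l3*u
    dn=Ro.from_rotvec(sg*j4*f).apply(-u)      # bend direction
    t=np.cos(j5)*f+np.sin(-j5)*dn
    Z=Ro.from_euler('z',j1); return Z.apply(P+L*t),Z.apply(t)
D=[([90.39,22.088,.389,-.025,-68.412],[.15556,.60479,.22156],[0,0,-1]),
([-11.2,22.1,-10.2,0,-57.5],[.52772,-.26796,.15172],[0,0,-1]),
([-11.4,26.2,-14.3,0,-49.5],[.52748,-.2694,.08749],[0,0,-1]),
([18.8,8.5,-13,0,-68.5],[.50215,.00223,.2586],[0,0,-1]),
([18.2,-10.3,-47.7,17.1,-9.2],[.5026,-.0103,.2756],[.670,.171,-.722]),
([13,2.9,-35.2,-14.9,-9.2],[.5618,-.0157,.2079],[.654,.193,-.731])]
best=None
for sg in(1,-1):
    def res(g): return np.concatenate([np.r_[(fk(q,g)[0]-p)*1000,(fk(q,g)[1]-np.array(t))*100] for q,p,t in D])
    o=ls(res,[0,.3,.4,.4,.0,.25,-.16]);print(sg,o.cost,o.x.round(3),res(o.x).round(1).reshape(-1,6)[4:].tolist())
    if best is None or o.cost<best[0]: best=(o.cost,sg,o.x)
_,sg,g=best
W=np.array([.6735,.0188,.078])
for yaw in(10,12,14):
  for el in (45,43):
   for dist in(.07,.08,.09):
    y,e=rd(yaw),rd(el);n=np.array([-np.cos(y)*np.cos(e),-np.sin(y)*np.cos(e),np.sin(e)]);B=W+dist*np.array([-np.cos(rd(12)),-np.sin(rd(12)),1])/2**.5
    T=B+.0755*n; C=T-g[5]*n*-1
    def rr(q): 
        a,b=fk([*q,0,-20],(*g[:5],0,g[6])); return (a-C)*1000
    o=ls(rr,[13,3,-35]);j=o.x;p=j[1]-j[2];f=Ro.from_euler('z',j[0],degrees=True).apply([np.cos(rd(p)),0,-np.sin(rd(p))])
    print(yaw,el,dist,T.round(3),"bend",np.degrees(np.arccos(f@-n)).round(1),j.round(1),round(p,1),o.cost<1)
E
python3 ik.py
```

```text
1 2467.8567122509617 [ 0.036  0.164  0.503  0.396  0.013  0.272 -0.158] [[-23.8, 14.6, -42.5, -2.8, 9.0, 0.1], [27.9, -22.0, 26.1, 1.9, -8.0, 0.0]]
-1 1790.6721973528142 [ 0.027  0.173  0.514  0.405  0.007  0.282 -0.158] [[-16.0, -9.7, -40.7, 0.1, 0.0, 0.1], [24.6, 1.1, 27.9, 0.1, 0.0, 0.0]]
10 45 0.07 [ 0.573 -0.001  0.181] bend 7.8 [ 19.3   5.5 -44.2] 49.7 True
10 45 0.08 [ 0.566 -0.002  0.188] bend 7.3 [ 19.5   3.9 -44.5] 48.4 True
10 45 0.09 [ 0.559 -0.004  0.195] bend 7.0 [ 19.6   2.3 -44.8] 47.1 True
10 43 0.07 [ 0.571 -0.001  0.179] bend 10.7 [ 19.5   5.6 -46. ] 51.6 True
10 43 0.08 [ 0.564 -0.003  0.186] bend 9.9 [ 19.7   4.  -46.3] 50.3 True
10 43 0.09 [ 0.557 -0.004  0.193] bend 9.1 [ 19.9   2.4 -46.6] 49.0 True
12 45 0.07 [ 0.573 -0.003  0.181] bend 6.1 [ 17.9   5.8 -43.9] 49.6 True
12 45 0.08 [ 0.566 -0.004  0.188] bend 5.3 [ 18.    4.2 -44.2] 48.4 True
12 45 0.09 [ 0.559 -0.006  0.195] bend 4.7 [ 18.1   2.6 -44.5] 47.1 True
12 43 0.07 [ 0.571 -0.003  0.179] bend 9.5 [ 18.    5.9 -45.6] 51.5 True
12 43 0.08 [ 0.564 -0.004  0.186] bend 8.4 [ 18.1   4.3 -46. ] 50.3 True
12 43 0.09 [ 0.557 -0.006  0.193] bend 7.4 [ 18.3   2.7 -46.2] 48.9 True
14 45 0.07 [ 0.573 -0.004  0.181] bend 4.8 [ 16.4   6.1 -43.5] 49.6 True
14 45 0.08 [ 0.566 -0.006  0.188] bend 3.7 [ 16.5   4.6 -43.8] 48.3 True
14 45 0.09 [ 0.559 -0.007  0.195] bend 2.7 [ 16.6   3.  -44. ] 47.1 True
14 43 0.07 [ 0.572 -0.005  0.179] bend 8.6 [ 16.5   6.3 -45.2] 51.5 True
14 43 0.08 [ 0.565 -0.006  0.186] bend 7.4 [ 16.6   4.7 -45.5] 50.2 True
14 43 0.09 [ 0.558 -0.008  0.193] bend 6.2 [ 16.7   3.1 -45.8] 48.9 True
```

```bash
python3 - <<'E'
s=open('ik.py').read().replace("L,off=g;","L,off,m,k=g;").replace("return Z.apply(P+L*t),Z.apply(t)","""
    pe=-np.sin(-j5)*f+np.cos(j5)*dn; ax=np.cross(t,pe)
    return Z.apply(P+L*t+m*pe+k*ax),Z.apply(t)""").replace(".25,-.16]",".25,-.16,.0,.0]").replace("for sg in(1,-1):","for sg in(-1,):")
s=s[:s.index("W=np")].replace("[4:]","")+"""
from itertools import product
W=np.array([.6735,.0188,.078])
lo,hi=[-179,-69,-61,-180,-170],[179,118,80,117,-9.4]
for yaw,el,dist in product((10,12),(45,),(.07,.08,.09)):
    y,e=rd(yaw),rd(el);n=np.array([-np.cos(y)*np.cos(e),-np.sin(y)*np.cos(e),np.sin(e)]);B=W+dist*np.array([-np.cos(rd(12)),-np.sin(rd(12)),1])/2**.5
    T=B+.0755*n
    for j4 in(-170,-90,-20,20,90):
        o=ls(lambda q:np.r_[(fk(q,g)[0]-T)*1000,np.degrees(fk(q,g)[1]+n)*5],[13,3,-35,j4,-15],bounds=(lo,hi));a,b=fk(o.x,g)
        print(yaw,el,dist,j4,T.round(3),o.x.round(1),"err mm",(np.linalg.norm(a-T)*1000).round(1),"deg",np.degrees(np.linalg.norm(b+n)).round(1))
"""
open('ik2.py','w').write(s)
E
python3 ik2.py
```

```text
-1 0.7371455439175081 [ 0.001  0.16   0.563  0.422  0.001  0.305 -0.001  0.    -0.159] [[-0.0, -0.2, 0.1, -0.0, -0.2, 0.0], [0.5, 0.5, 0.5, 0.3, -0.1, 0.0], [-0.2, 0.1, -0.3, 0.0, 0.0, -0.0], [0.0, -0.0, -0.3, 0.0, 0.0, 0.0], [0.1, -0.4, 0.1, 0.1, 0.0, 0.1], [0.0, -0.2, -0.0, 0.1, 0.0, 0.0]]
10 45 0.07 -170 [ 0.573 -0.001  0.181] [  8.8   6.8 -30.  -37.1  -9.4] err mm 8.8 deg 4.9
10 45 0.07 -90 [ 0.573 -0.001  0.181] [  8.8   6.8 -30.  -37.1  -9.4] err mm 8.8 deg 4.9
10 45 0.07 -20 [ 0.573 -0.001  0.181] [  8.8   6.8 -30.  -37.1  -9.4] err mm 8.8 deg 4.9
10 45 0.07 20 [ 0.573 -0.001  0.181] [  8.8   6.8 -30.  -37.1  -9.4] err mm 8.8 deg 4.9
10 45 0.07 90 [ 0.573 -0.001  0.181] [  8.8   6.8 -30.  -37.1  -9.4] err mm 8.8 deg 4.9
10 45 0.08 -170 [ 0.566 -0.002  0.188] [  9.6   5.4 -31.2 -33.6  -9.4] err mm 9.0 deg 4.9
10 45 0.08 -90 [ 0.566 -0.002  0.188] [  9.6   5.4 -31.2 -33.6  -9.4] err mm 9.0 deg 4.9
10 45 0.08 -20 [ 0.566 -0.002  0.188] [  9.6   5.4 -31.2 -33.6  -9.4] err mm 9.0 deg 4.9
10 45 0.08 20 [ 0.566 -0.002  0.188] [  9.6   5.4 -31.2 -33.6  -9.4] err mm 9.0 deg 4.9
10 45 0
[... 1156 characters left out ...]
08 -20 [ 0.566 -0.004  0.188] [  9.9   5.4 -31.4 -32.5  -9.4] err mm 6.5 deg 3.6
12 45 0.08 20 [ 0.566 -0.004  0.188] [  9.9   5.4 -31.4 -32.5  -9.4] err mm 6.5 deg 3.6
12 45 0.08 90 [ 0.566 -0.004  0.188] [  9.9   5.4 -31.4 -32.5  -9.4] err mm 6.5 deg 3.6
12 45 0.09 -170 [ 0.559 -0.006  0.195] [ 10.6   4.  -32.6 -29.2  -9.4] err mm 6.7 deg 3.6
12 45 0.09 -90 [ 0.559 -0.006  0.195] [ 10.6   4.  -32.6 -29.2  -9.4] err mm 6.7 deg 3.6
12 45 0.09 -20 [ 0.559 -0.006  0.195] [ 10.6   4.  -32.6 -29.2  -9.4] err mm 6.7 deg 3.6
12 45 0.09 20 [ 0.559 -0.006  0.195] [ 10.6   4.  -32.6 -29.2  -9.4] err mm 6.7 deg 3.6
12 45 0.09 90 [ 0.559 -0.006  0.195] [ 10.6   4.  -32.6 -29.2  -9.4] err mm 6.7 deg 3.6
```

```bash
python3 - <<'E'
s=open('ik2.py').read();s=s[:s.index("for yaw,el")]+"""
rng=np.random.default_rng(0);y=rd(12);n=np.array([-np.cos(y),-np.sin(y),1])/2**.5;T=W+.1555*n;S=set()
lo,hi=np.array([-179,-68,-61,-180,-170]),np.array([179,117,80,117,-10])
for _ in range(150):
    o=ls(lambda q:np.r_[(fk(q,g)[0]-T)*1000,(fk(q,g)[1]+n)*300],rng.uniform(lo,hi),bounds=(lo,hi),max_nfev=200)
    if o.cost<20: S.add(tuple(o.x.round(0)))
    elif o.cost<500: S.add((round(o.cost),)+tuple(o.x.round(0)))
print(T);[print(x) for x in S]
"""
open('ik3.py','w').write(s)
E
timeout 300 python3 ik3.py
```

```text
-1 0.7371455439175081 [ 0.001  0.16   0.563  0.422  0.001  0.305 -0.001  0.    -0.159] [[-0.0, -0.2, 0.1, -0.0, -0.2, 0.0], [0.5, 0.5, 0.5, 0.3, -0.1, 0.0], [-0.2, 0.1, -0.3, 0.0, 0.0, -0.0], [0.0, -0.0, -0.3, 0.0, 0.0, 0.0], [0.1, -0.4, 0.1, 0.1, 0.0, 0.1], [0.0, -0.2, -0.0, 0.1, 0.0, 0.0]]
[ 0.56594768 -0.00406095  0.1879551 ]
(214, np.float64(9.0), np.float64(5.0), np.float64(-31.0), np.float64(-34.0), np.float64(-10.0))
```

```bash
cat > ik4.py <<'E'
import numpy as np
rd=np.radians
def sols(T,t,L=.305,k=-.159,l1=.563,l2=.422,z0=.16):
    a=np.cross(t,[0,0,1.]);a/=np.linalg.norm(a);b=np.cross(t,a);out=[]
    for fl in(1,-1):
     for el in(1,-1):
      prev=None
      for ph in np.arange(0,360.5,.5):
        ax=np.cos(rd(ph))*a+np.sin(rd(ph))*b;P=np.array(T)-L*np.array(t)-k*ax
        j1=np.arctan2(P[1],P[0])+(0 if fl>0 else np.pi);x=fl*np.hypot(P[0],P[1]);z=P[2]-z0;D=np.hypot(x,z)
        c=(D*D-l1*l1-l2*l2)/(2*l1*l2)
        if abs(c)>1: prev=None;continue
        th=el*np.arccos(c);g=np.arctan2(z,x);s=g+np.arctan2(l2*np.sin(th),l1+l2*np.cos(th)) # upper arm elevation
        j2=90-np.degrees(s);e=s-th; p=-np.degrees(e);f=np.array([np.cos(j1)*np.cos(e),np.sin(j1)*np.cos(e),np.sin(e)])
        v=f@ax
        if prev is not None and prev*v<=0: 
            j3=(j2-p+180)%360-180;out.append([round(float(q),1) for q in (ph,np.degrees(j1),j2,j3,np.degrees(np.arccos(np.clip(f@t,-1,1))))])
        prev=v
    return out
if __name__=="__main__":
    W=np.array([.6735,.0188,.078]);q=rd(12);N=np.array([-np.cos(q),-np.sin(q),1])/2**.5
    for y,e,d in ((12,45,.08),(12,45,.06),(12,45,.1),(10,45,.08),(14,45,.08),(12,47,.08),(12,49,.08),(17,45,.08),(20,45,.08)):
        Y,E=rd(y),rd(e);n=np.array([-np.cos(Y)*np.cos(E),-np.sin(Y)*np.cos(E),np.sin(E)])
        T=W+d*N+.0755*n;print(y,e,d,T.round(3),[s for s in sols(T,-n)])
E
python3 ik4.py
```

```text
12 45 0.08 [ 0.566 -0.004  0.188] [[102.0, -9.3, 107.6, -118.5, 165.1], [133.0, 9.0, 105.1, -121.8, 177.2], [189.0, 17.7, 101.6, -140.9, 162.2], [347.5, -25.5, 104.9, -153.0, 144.0], [102.0, 170.7, -107.6, -61.5, 165.1], [133.0, 189.0, -105.1, -58.2, 177.2], [189.0, 197.7, -101.6, -39.1, 162.2], [347.5, 154.5, -104.9, -27.0, 144.0]]
12 45 0.06 [ 0.58  -0.001  0.174] [[187.0, 17.7, 104.3, -140.6, 159.8], [350.0, -24.9, 107.2, -152.7, 142.7], [187.0, 197.7, -104.3, -39.4, 159.8], [350.0, 155.1, -107.2, -27.3, 142.7]]
12 45 0.1 [ 0.552 -0.007  0.202] [[95.0, -15.1, 104.7, -118.5, 160.6], [141.0, 12.4, 101.2, -123.4, 179.6], [191.0, 17.7, 98.9, -141.3, 164.5], [345.0, -26.0, 102.6, -153.4, 145.2], [95.0, 164.9, -104.7, -61.5, 160.6], [141.0, 192.4, -101.2, -56.6, 179.6], [191.0, 197.7, -98.9, -38.7, 164.5], [345.0, 154.0, -102.6, -26.6, 145.2]]
10 45 0.08 [ 0.566 -0.002  0.188] [[99.5, -7.9, 107.4, -118.1, 167.4], [125.0, 7.9, 105.7, -120.3, 178.2], [191.5, 18.7, 101.7, -142.5, 160.2], [347.0, -24.9, 104.5, -152.0, 145.4], [99.5, 172.1, -107.4, -61.9, 167.4], [125.0, 187.9, -105.7, -59.7
[... 1036 characters left out ...]
.8, -35.6, 163.6], [349.0, 155.8, -103.7, -24.2, 147.0]]
17 45 0.08 [ 0.567 -0.009  0.188] [[167.0, 13.3, 5.4, -48.8, 9.5], [213.0, 11.0, 5.3, -32.0, 8.9], [108.0, -12.9, 108.1, -119.5, 159.3], [350.5, -27.0, 106.0, -155.2, 141.0], [108.0, 167.1, -108.1, -60.5, 159.3], [350.5, 153.0, -106.0, -24.8, 141.0], [167.0, 193.3, -5.4, -131.2, 9.5], [213.0, 191.0, -5.3, -148.0, 8.9]]
20 45 0.08 [ 0.568 -0.011  0.188] [[156.5, 7.6, 5.9, -53.0, 15.8], [228.0, 6.1, 5.9, -27.6, 15.7], [112.0, -14.7, 108.3, -120.3, 156.2], [352.5, -27.8, 106.6, -156.6, 139.3], [112.0, 165.3, -108.3, -59.7, 156.2], [352.5, 152.2, -106.6, -23.4, 139.3], [156.5, 187.6, -5.9, -127.0, 15.8], [228.0, 186.1, -5.9, -152.4, 15.7]]
```

```bash
cat > scan.py <<'E'
from ik4 import *
W=np.array([.6735,.0188,.078]);q=rd(12);N=np.array([-np.cos(q),-np.sin(q),1])/2**.5;res=[]
for d in(.075,.08,.085):
  for y in np.arange(2,24,1.):
    for e in np.arange(41,53,1.):
      Y,E=rd(y),rd(e);n=np.array([-np.cos(Y)*np.cos(E),-np.sin(Y)*np.cos(E),np.sin(E)])
      er=np.degrees(np.arccos(min(1,n@N)))
      if er>7: continue
      T=W+d*N+.0755*n
      for s in sols(T,-n):
        if s[4]>9.3 and s[4]<170 and -60.5<s[3]<80 and -69<s[2]<118 and abs(s[1])<179: res.append((round(er,2),d,y,e,T.round(4).tolist(),s))
res.sort(key=lambda x:x[0]);[print(x) for x in res[:14]];print([x for x in res if x[5][2]<-20 or x[5][2]>30][:3])
E
python3 scan.py
```

```text
(np.float64(3.5), 0.075, np.float64(16.0), np.float64(43.0), [0.5685, -0.0074, 0.1825], [177.0, 15.1, 6.1, -46.6, 9.7])
(np.float64(3.53), 0.075, np.float64(17.0), np.float64(45.0), [0.5706, -0.0078, 0.1844], [168.0, 13.5, 6.0, -48.4, 9.7])
(np.float64(3.53), 0.08, np.float64(17.0), np.float64(45.0), [0.5671, -0.0086, 0.188], [167.0, 13.3, 5.4, -48.8, 9.5])
(np.float64(3.7), 0.075, np.float64(17.0), np.float64(44.0), [0.5697, -0.0081, 0.1835], [170.0, 13.7, 6.1, -48.5, 10.9])
(np.float64(3.7), 0.075, np.float64(17.0), np.float64(44.0), [0.5697, -0.0081, 0.1835], [220.5, 9.3, 6.0, -30.4, 9.6])
(np.float64(3.7), 0.08, np.float64(17.0), np.float64(44.0), [0.5662, -0.0088, 0.187], [169.5, 13.6, 5.4, -48.8, 10.5])
(np.float64(3.7), 0.08, np.float64(17.0), np.float64(44.0), [0.5662, -0.0088, 0.187], [219.0, 9.6, 5.3, -31.0, 9.6])
(np.float64(3.7), 0.085, np.float64(17.0), np.float64(44.0), [0.5628, -0.0096, 0.1906], [168.5, 13.5, 4.7, -49.3, 10.3])
(np.float64(3.7), 0.085, np.float64(17.0), np.float64(44.0), [0.5628, -0.0096, 0.1906], [217.5, 9.9, 4.6, -31.5, 9.5])
(np.float64(4.11), 0.075, np.float64(17.0), np.float64(43.0), [0.5688, -0.0084, 0.1825], [171.5, 13.8, 6.3, -48.8, 12.3])
(np.float64(4.11), 0.075, np.float64(17.0), np.float64(43.0), [0.5688, -0.0084, 0.1825], [227.0, 7.6, 6.0, -29.4, 10.5])
(np.float64(4.11), 0.08, np.float64(17.0), np.float64(43.0), [0.5654, -0.0091, 0.1861], [171.0, 13.7, 5.6, -49.1, 11.9])
(np.float64(4.11), 0.08, np.float64(17.0), np.float64(43.0), [0.5654, -0.0091, 0.1861], [225.5, 7.9, 5.4, -29.9, 10.5])
(np.float64(4.11), 0.085, np.float64(17.0), np.float64(43.0), [0.5619, -0.0098, 0.1896], [170.5, 13.7, 4.8, -49.4, 11.5])
[]
```

The fitted kinematics show the wrist limit (j5 ≥ 9°) keeps me about 3.5° off my estimated axis. Before settling the final pose, I'll re-measure the reader's normal from both cameras.

Run:
```python
from h import *
def fit(A):
  for _ in range(6):
    c=A.mean(0);n=np.linalg.svd(A-c)[2][2];n*=np.sign(n[2]);A=A[abs((A-c)@n)<.004]
  return len(A),c.round(4),n.round(3),np.degrees(np.arcsin(n[2])).round(1),np.degrees(np.arctan2(-n[1],-n[0])).round(2)
Dt=np.load("pics/top0.npy");Ds=np.load("pics/side0.npy");Pt,Ps=cloud("top",Dt),cloud("side",Ds)
y=np.radians(12);N=np.array([-np.cos(y),-np.sin(y),1])/2**.5;W=np.array([.6735,.0188,.078])
ex=np.array([-np.sin(y),np.cos(y),0]);ez=np.cross(N,ex)
for nm,P in(("top",Pt),("side",Ps)):
  Q=(P.reshape(-1,3)-W);k=(abs(Q@N)<.012)&(abs(Q@ex)<.040)&(abs(Q@ez)<.040)&(P.reshape(-1,3)[:,2]>.03)
  print(nm,fit(P.reshape(-1,3)[k]))
# head outline centre / yaw and window from images, in plane z' of the window
for nm in("top","side"):
  p=cv2.imread(f"pics/{nm}0.png");g=cv2.cvtColor(p,cv2.COLOR_BGR2GRAY)
  s=np.linspace(-.05,.05,301);G=W+s[None,:,None]*ex-s[:,None,None]*0+s[:,None,None]*ez
  uv=proj(nm,G.reshape(-1,3)).astype(np.float32).reshape(301,301,2)
  w=cv2.remap(p,uv[...,0].copy(),uv[...,1].copy(),cv2.INTER_CUBIC);cv2.imwrite(f"pics/rect_{nm}.png",w)
  m=(cv2.cvtColor(w,cv2.COLOR_BGR2GRAY)<38).astype(np.uint8);k,l,st,ce=cv2.connectedComponentsWithStats(m)
  j=l[150,150];cn=max(cv2.findContours((l==j).astype(np.uint8),0,2)[0],key=cv2.contourArea);print(nm,j,cv2.minAreaRect(cn),"mm off",(np.array(cv2.minAreaRect(cn)[0])-150)/3)
a,b=cv2.imread("pics/rect_top.png"),cv2.imread("pics/rect_side.png");cv2.imwrite("pics/rect.png",np.hstack([a,b]))
```

```text
top (995, array([0.6734, 0.0185, 0.0802]), array([-0.689, -0.141,  0.711]), np.float64(45.3), np.float64(11.55))
side (550, array([0.6725, 0.0159, 0.079 ]), array([-0.69 , -0.151,  0.708]), np.float64(45.1), np.float64(12.36))
top 5 ((150.0, 149.5), (187.0, 186.0), 90.0) mm off [ 0.         -0.16666667]
side 2 ((161.05499267578125, 151.77294921875), (135.95855712890625, 173.7618408203125), 1.4144232273101807) mm off [3.68499756 0.59098307]
```

View pics/rect.png

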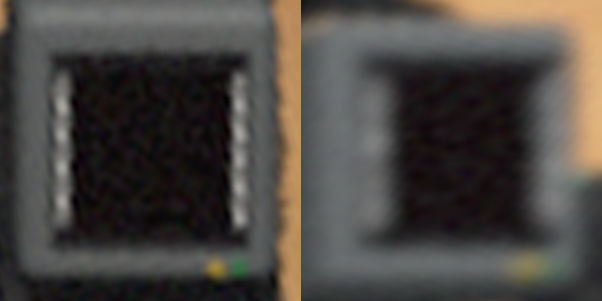

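Both cameras agree: window yaw 12°, elevation 45°, centre confirmed at (150,150) in the rectified view. I'll go to the nearest reachable pose: yaw 17°, elevation 44.5°, base on the axis at 8 cm.

```bash
cat > t.py <<'E'
from h import *
s=r.sense();R=s["ee_rot"]
W=np.array([.6735,.0188,.078]);q=np.radians(12);N=np.array([-np.cos(q),-np.sin(q),1])/2**.5
y,e=np.radians((17,44.3));n=np.array([-np.cos(y)*np.cos(e),-np.sin(y)*np.cos(e),np.sin(e)])
T=W+N*.08+n*.0755;w=np.cross(R[:,2],-n);a=np.arcsin(np.linalg.norm(w));B=s["tcp_pos"]+R[:,2]*.0755-W
print(s["time_s"],"rows",((T-s["tcp_pos"])/.03).round(2),"turn",(w/np.linalg.norm(w)*a/.15).round(2),s["joints"].round(1))
print("base: dist",(B@N).round(4),"off mm",((B-N*(B@N))*1000).round(1),"angle to axis",np.degrees(np.arccos(-R[:,2]@N)).round(2))
E
python3 t.py
```

```text
14.55 rows [ 0.16  0.23 -0.69] turn [ 0.12 -0.29  0.03] [ 13.    2.9 -35.2 -14.9  -9.2  97.9]
base: dist 0.0989 off mm [ 6.1 -5.4  4.8] angle to axis 3.69
```

Call:
play_rows --commands "0.04 0.05 -0.15 0 0 0;0.04 0.06 -0.18 0.03 -0.07 0.01;0.04 0.06 -0.18 0.03 -0.07 0.01;0.04 0.06 -0.18 0.03 -0.08 0.01;0 0 0 0.03 -0.07 0;0 0 0 0 0 0;0 0 0 0 0 0"

```text
time_s: 15.25
tcp_pos: [0.5667, -0.0101, 0.1885]
ee_rot: [[0.707, 0.178, 0.685], [0.041, -0.976, 0.212], [0.706, -0.122, -0.697]]
wrist_force: [-0.4, 0.4, -0.7]
gripper_width: 0.113
gripper_force: 30.0
```

```bash
python3 t.py
```

```text
15.25 rows [-0.01  0.04 -0.04] turn [-0.01  0.01 -0.01] [  9.4   5.3 -30.9 -34.  -10.  119.2]
base: dist 0.0809 off mm [ 0.9 -1.   0.6] angle to axis 3.79
```

Run:
```python
from h import *
from scipy.optimize import least_squares
s=r.sense();R=s["ee_rot"];t=R[:,2];c0=s["tcp_pos"];A=[]
ims=[]
for nm in("top","side"):
  p,d=cams.capture(nm);P=cloud(nm,d).reshape(-1,3);hsv=cv2.cvtColor(p,cv2.COLOR_BGR2HSV).reshape(-1,3)
  h=(P-c0)@t;rad=np.linalg.norm(P-c0-h[:,None]*t,axis=1)
  k=(h>.017)&(h<.074)&(rad<.025)&(rad>.010)&(d.ravel()>0)&(hsv[:,1]<70)&(hsv[:,2]>70);print(nm,k.sum(),h[k].max() if k.any() else 0);A.append(P[k])
  u,v=proj(nm,[c0+t*.05])[0].astype(int);ims.append(cv2.resize(p[max(0,v-60):v+60,u-60:u+60],(396,396),interpolation=cv2.INTER_CUBIC))
  hb=(P-c0)@t;kb=(h>.03)&(h<.09)&(rad<.017);print("base h",np.percentile(h[kb],[50,90,98]).round(4) if kb.any() else 0)
cv2.imwrite("pics/fin.png",np.hstack(ims))
A=np.vstack(A);ex,ey=R[:,0],R[:,1]
def f(q):
  dr=t+q[0]*ex+q[1]*ey;dr/=np.linalg.norm(dr);o=c0+q[2]*ex+q[3]*ey;v=A-o;return np.linalg.norm(v-(v@dr)[:,None]*dr,axis=1)-.020
o=least_squares(f,[0,0,0,0],loss="soft_l1",f_scale=.002);q=o.x
dr=t+q[0]*ex+q[1]*ey;dr/=np.linalg.norm(dr);W=np.array([.6735,.0188,.078]);y=np.radians(12);N=np.array([-np.cos(y),-np.sin(y),1])/2**.5
B=c0+q[2]*ex+q[3]*ey+dr*.0755-W
print(len(A),np.degrees(q[:2]).round(2),(q[2:]*1000).round(1),"axis err",np.degrees(np.arccos(-dr@N)).round(2),"dist",B@N,"off",((B-N*(B@N))*1000).round(1))
```

```text
top 161 0.07366350119484114
base h [0.0674 0.0688 0.0691]
side 199 0.07371519361263874
base h [0.0602 0.0704 0.0716]
360 [-0.97 -0.16] [ 0.  -0.6] axis err 4.0 dist 0.08094313099163601 off [-0.1 -0.2 -0.2]
```

View pics/fin.png

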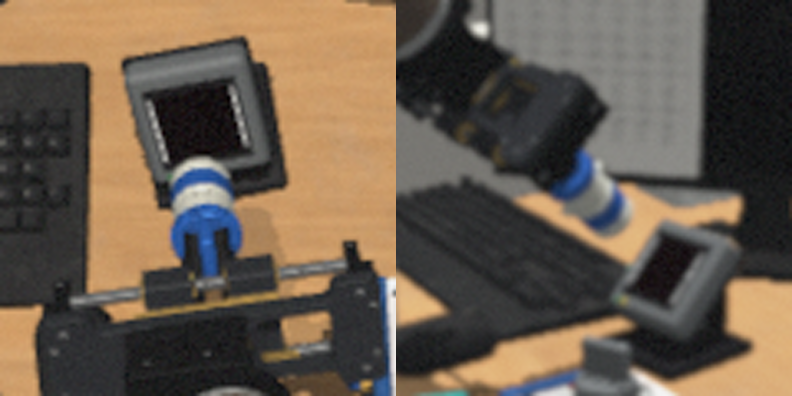

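Call:
play_rows --commands "0 0.01 0 0 0 -0.04;0 0.01 0 0 0 -0.03;0 0 0 0 0 0;0 0 0 0 0 0;0 0 0 0 0 0;0 0 0 0 0 0;0 0 0 0 0 0"

```text
time_s: 16.05
tcp_pos: [0.5671, -0.0105, 0.1877]
ee_rot: [[0.707, 0.169, 0.686], [0.033, -0.978, 0.208], [0.706, -0.124, -0.697]]
wrist_force: [0.1, 0.7, -0.4]
gripper_width: 0.116
gripper_force: 30.0
```

```bash
python3 t.py; python3 -c "
from station import r
print(abs(r.sense()['joint_velocities']).max())"
```

```text
16.05 rows [-0.02  0.06 -0.01] turn [0.01 0.01 0.01] [  9.9   5.3 -31.3 -33.   -9.2 117.5]
base: dist 0.0801 off mm [ 0.8 -1.8  0.4] angle to axis 3.53
0.12075278625816746
```

Still, centred to about 2 mm, 8.0 cm from the window. Handing in.

```bash
python3 -c "
from station import r
print(r.finish_job())"
```

```text
the job is handed in; nothing more can be done
None
```

I handed the job in at 16 s with the blue cartridge held still, its base about 80 mm from the reader's window and centred to about 2 mm, but 3.5–4° off square because the arm's wrist limit allowed no closer; the grey cartridge stayed locked, and nothing else was touched.

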